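# Slide the aerosol can into its bay

### The arm

A 6-joint arm with a two-finger parallel gripper is mounted at the origin on a cart in front of the work surface, level with it; the furniture and walls round the work are solid. World frame = base frame: x ahead of the robot, y to its left, z up, the work surface at z = 0. Lengths are in m, angles in degrees, forces in N, time in s.
With the tool pointing down it reaches from about 0.275 to 0.725 m from the base axis. Payload 15.9 kg.
Tool frame: the origin (TCP) lies at the very end of the fingers, on their centre line; the grasp point (between the pads) lies behind it (env.hold_point_z is the z of the grasp point in the tool frame, in m); z points along the fingers, y is the line along which they close (so a half turn about z gives the same grasp; the last joint's range is limited). The gripper opens to 85 mm and grips with 20 to 120 N. Pads are 22 mm wide; open, the fingers measure 114 mm over their backs; the gripper's body (76 mm by 85 mm) begins 54 mm behind the grasp point. The pads swing forward as they close: fully open they stand 13 mm farther back than shut.
Start: joints at [64.114, 12.198, -1.971, 75.831, 0, 90], TCP at [0.218, 0.45, 0.231] pointing down, gripper open.
Joint ranges: [-170.91, 170.91], [-42.67, 98.43], [-65.05, 77.54], [-120.47, 116.71], [-90, 82.35], [-180, 180]. Speed limits (degrees/s): [108.29, 108.29, 136.94, 147.25, 180, 180].

### API

Orientations are given as a 3x3 rotation matrix whose columns are the frame's x, y, z axes.
In Python, from rig import sensors, viewer, order, env gives the robot as it stands.
- The arm moves only by the shell command python3 -m handwheel 'ROWS' [OPENING] [FORCE]. ROWS is text: rows parted by semicolons, each of 4 numbers parted by spaces: the shift along the world's x, y, z in m, then the turn about the world's z in degrees. In form: dx dy dz twist; .... A call has 1 to 20 rows; each row shifts and turns the commanded pose from where the row before left it; what a row does not reach is not made up. A row lasts 1/12 s, in which the tool goes at most 41.7 mm and 7.16 degrees, less where a joint would pass 70% of its speed; a pose out of reach is approached as far as the arm can. A call is refused whole if a number of a shift passes 0.0417 or a number of a turn 7.16, either way. A call with a gripper value outside its range is refused whole. OPENING is the finger opening in m, from 0 to 0.0854, set as the call begins (- or left out, the last holds). The fingers move at their own pace and stop on an object; FORCE is the grip in N (left out, the last holds). Time passes only in rows, so rows that do not move let the fingers close. It gives the time, the measured TCP pose, the force, the opening and the grip force at its end, in the units of the state.
- sensors.state(): the state, without advancing time (a new reading comes with each control period).
- viewer.read_camera(name): name is "scene" or "side" or "wrist"; returns (picture, depth): 480x640x3 uint8, red, green, blue; 480x640 float32, m along the optical axis (not along the pixel's ray), 0 where there is no reading.
- viewer.camera_model(name): a dict with "mtx" (3x3 intrinsics, pixels), "rvec" (rotation vector, rad) and "tvec" (3), from world to camera coordinates, as OpenCV has them. Camera axes: x right, y down, z forward; pixel columns grow to the right and rows downward; lengths in m; the calibration is good to about 2 mm. A picture is of the moment at which its call begins: read the wrist's pose just before it. camera_model takes no time and is no camera call; for the wrist camera it gives the pose at the moment of the call.
- order.hand_in(): hands the job in; it is judged then, once.
The state is a dict: "clock": time; "joints": joint angles; "joint_vel": joint speeds; "joint_torque": joint torques, N m; "ee_pos": TCP position; "tcp_rot": TCP orientation; "force": force on the tool from outside, world axes, zero at the start; "wrist_torque": the same for the moment, N m; "finger_gap": finger opening in m; "grip_force": force on a finger pad.
Only numpy, scipy, OpenCV 4.12 (cv2) and the standard library are available. Lean on these libraries where they do the work, as an engineer would, in place of code of your own. Each camera call takes 0.05 s, during which the arm holds its last target. There are 200 camera calls.

### The job

Put the tall red aerosol can away in the blue steel bay: push it low down so that it slides over the bench on its base, upright all the way, through the bay's open front until it is completely under the roof, then let go of it and draw back. Do not lift it, tip it or squeeze it hard, and leave the spray bottle and the tools round it alone.

Things in the scene. Friction and masses are not known exactly. Their poses are not given: they have to be found in the camera images.
- aerosol_can: tall red aerosol can with a white band, steel shoulder and black cap, loose, upright on the bench: 66 mm in diameter up to 150 mm, 200 mm high over the 44 mm wide cap, about 0.4 kg (varies), centre of mass about 80 mm up. Origin: centre of its underside; z upright; yaw does not matter. It slides if pushed within about 30 mm of the bench, topples if pushed high up
- can_bay: blue sheet-steel bay fixed to the bench, 126 wide (y) x 120 deep (x) x 247 mm high: no floor, open front facing its -x, closed back, sides with windows above 70 mm, roof underside 232 mm up; inside 120 wide, 117 deep. Foot flanges outside the sides, 22 mm. Origin: centre of its footprint; x points into the bay. The can is fully under the roof from x = -27 to +24 mm (at the back)
- bay_mouth (a point): middle of the bay's open front at bench height, 60 mm in front of (at -x of) the bay's origin
- spray_bottle: small blue spray bottle with a white head, loose, 38 x 38 x 116 mm, standing on the bench; origin: centre of its underside. It, the tape and the reel change places from start to start. Leave it standing where it is
- vinyl_tape: roll of black tape, 66 mm in diameter, 18 mm high, loose bystander; origin: centre of its underside
- side_cutters: red side cutters, 49 x 133 x 12 mm, lying on the bench, loose bystander; origin: centre of its underside
- screwdriver: orange-handled screwdriver, 26 x 175 x 26 mm, lying on the bench, loose bystander; origin: centre of its underside
- solder_reel: reel of solder with blue flanges, 56 mm in diameter, 38 mm high, standing on its flange, loose bystander; origin: centre of its underside
Things that resemble listed ones, but are neither listed nor needed, are in the scene too. Of the things that look like the spray_bottle, take the one that is nearest to the robot's base at the start. Of the things that look like the can_bay, the larger one is meant.

How it is judged:
By the outcome, as a careful person would: the job done as asked, in the order asked, and still so for the second after the job is handed in, with the robot touching nothing.
It also fails if it takes over 48 s, if anything falls off the work surface, if the arm or the gripper's body presses on something with over 40 N, if the wrist force passes 120 N, or if a joint passes its speed limit or range.

## Working session

There is one attempt and no reset: what is moved stays moved. The work goes in short steps, Python scripts to look and compute and a shell command to move; the robot and the scene stay as the last step left them, time stands still between calls to the robot, and variables do not carry over. Pictures are saved under pics/ and viewed, at most 10 in all, crops included, and the job is handed in when it is done.

```bash
mkdir -p pics
cat > h.py <<'E'
import numpy as np, cv2
from rig import sensors, viewer, order, env
def grab(n):
    m=viewer.camera_model(n); p,d=viewer.read_camera(n); np.savez(f'{n}.npz',p=p,d=d,K=m['mtx'],r=m['rvec'],t=m['tvec'])
    return p,d
def world(n):
    f=np.load(f'{n}.npz'); d=f['d']; K=f['K']; R=cv2.Rodrigues(f['r'])[0]
    v,u=np.indices(d.shape); P=np.stack([(u-K[0,2])/K[0,0]*d,(v-K[1,2])/K[1,1]*d,d],-1)
    W=(P-f['t'].ravel())@R; W[d==0]=np.nan
    return f['p'],W
E
python3 - <<'E'
from h import *
for n in ('scene','side'):
    p,d=grab(n); cv2.imwrite(f'pics/{n}0.png',p[...,::-1])
    m=viewer.camera_model(n); print(n,-cv2.Rodrigues(m['rvec'])[0].T@np.ravel(m['tvec']))
print(sensors.state(),env.hold_point_z)
E
```

```text
scene [-0.08635329 -0.42759855  0.80661647]
side [0.49004723 1.03036522 0.86230366]
{'clock': 0.1, 'joints': array([ 6.41143549e+01,  1.22213317e+01, -2.00655488e+00,  7.58305314e+01,
        6.47154737e-04,  8.99996075e+01]), 'joint_vel': array([ 0.11793148, -0.03272192,  0.07118056, -0.12910059,  0.06953201,
        0.03246553]), 'joint_torque': array([-1.58908213e-03, -6.87241673e+01,  4.87809920e+01,  1.19609383e-02,
       -1.55067705e-04,  2.86222280e-05]), 'ee_pos': array([0.2181458 , 0.44954831, 0.2308581 ]), 'tcp_rot': array([[-8.99670172e-01,  4.36570010e-01, -4.55289284e-04],
       [ 4.36570248e-01,  8.99669710e-01, -9.12357720e-04],
       [ 1.13019589e-05, -1.01958678e-03, -9.99999480e-01]]), 'force': array([ 0.53956295,  1.18257312, -0.73335406]), 'wrist_torque': array([-0.03706501, -0.03359054, -0.02663128]), 'grip_force': 0.0, 'finger_gap': 0.08500854510479545} -0.0187
```

View pics/scene0.png

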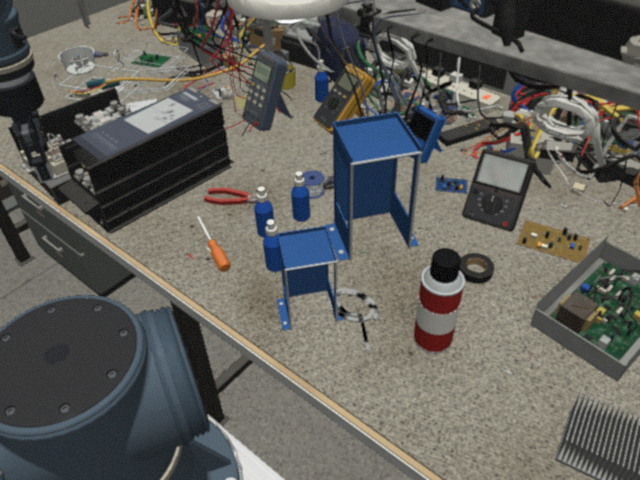

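View pics/side0.png

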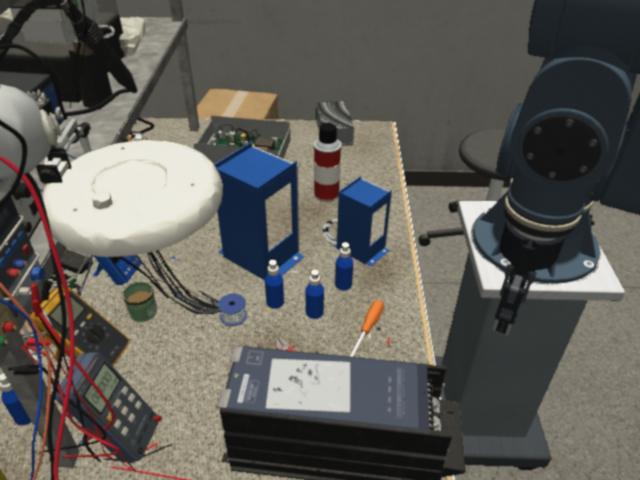

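Scene view: the can is at (437,300). The larger bay has its roof at (375,135) and its front faces the viewer; a smaller decoy bay is at (308,265). Three spray bottles stand at (263,212), (300,197) and (272,246), with a fourth far off at (321,85). The tape is at (477,266), the reel at (313,183), the cutters at (228,197) and the screwdriver at (214,245). The side view shows a lamp hanging over the area. Next I measure.

Run:
```python
from h import *
np.set_printoptions(precision=3,suppress=True)
for n in('scene','side'):
    p,W=world(n); hsv=cv2.cvtColor(p,cv2.COLOR_RGB2HSV); H,S,V=[hsv[...,i].astype(int) for i in range(3)]
    print('==',n)
    z=W[...,2]; 
    inr=(W[...,0]>.15)&(W[...,0]<.9)&(abs(W[...,1])<.6)
    blue=(H>100)&(H<125)&(S>120)&inr
    k,l,st,c=cv2.connectedComponentsWithStats((blue&(z>.004)).astype(np.uint8))
    for i in range(1,k):
        if st[i,4]>60:
            q=W[l==i]; print('blue',c[i],st[i,4],'min',np.nanpercentile(q,2,0),'max',np.nanpercentile(q,98,0))
    for lo,hi,nm in((.24,.255,'bigroof'),(.15,.2,'small?')):
        m=blue&(z>lo)&(z<hi)
        if m.sum()>50:
            q=W[m][:,:2].astype(np.float32); print(nm,m.sum(),np.median(z[m]),cv2.minAreaRect(q),'\n',cv2.boxPoints(cv2.minAreaRect(q)))
    red=((H<8)|(H>172))&(S>130)&(z>.015)&(z<.16)&inr
    k,l,st,c=cv2.connectedComponentsWithStats(red.astype(np.uint8))
    for i in range(1,k):
        if st[i,4]>150:
            q=W[l==i][:,:2]; A=np.c_[2*q,np.ones(len(q))]; s=np.linalg.lstsq(A,(q**2).sum(1),rcond=None)[0]
            print('red',c[i],st[i,4],'fit',s[:2],np.sqrt(s[2]+s[:2]@s[:2]))
    m=inr&(z>.19)&(z<.206)&(V<60); q=W[m]; print('cap',np.median(q,0),m.sum())
    m=inr&(z>.26)&(W[...,0]>.25); 
    k,l,st,c=cv2.connectedComponentsWithStats(m.astype(np.uint8))
    for i in range(1,k):
        if st[i,4]>100:
            q=W[l==i]; print('high',c[i],st[i,4],np.nanmin(q,0),np.nanmax(q,0))
p,W=world('scene')
for nm,(u,v) in dict(b1=(262,190),b2=(299,177),b3=(271,226),tape=(477,258),reel=(313,176),cut=(228,196),sd=(218,258),thing=(357,300),pcb=(555,236),meter=(490,215),box=(540,315)).items(): print(nm,np.nanmedian(W[v-1:v+2,u-1:u+2].reshape(-1,3),0))
c=cv2.resize(p[150:350,180:500],(800,500),interpolation=cv2.INTER_CUBIC); cv2.imwrite('pics/crop.png',c[...,::-1])
```

```text
== scene
blue [336.677 189.4  ] 7085 min [ 0.375 -0.001  0.007] max [0.704 0.236 0.246]
blue [379.726 192.627] 2618 min [ 0.656 -0.009  0.01 ] max [0.719 0.124 0.154]
blue [441.887 184.863] 80 min [0.85  0.021 0.005] max [0.887 0.053 0.016]
blue [300.397 202.736] 526 min [0.573 0.197 0.009] max [0.599 0.224 0.086]
blue [309.042 280.757] 999 min [0.409 0.003 0.007] max [0.462 0.084 0.069]
blue [585.014 287.214] 70 min [ 0.712 -0.342  0.014] max [ 0.764 -0.326  0.049]
bigroof 456 0.24464330423002956 ((0.6377027034759521, 0.06690941751003265), (0.12403790652751923, 0.12690219283103943), 53.98135757446289) 
 [[ 0.55   0.054]
 [ 0.653 -0.021]
 [ 0.725  0.08 ]
 [ 0.623  0.154]]
small? 1962 0.15595918942267803 ((0.48779863119125366, 0.213093101978302), (0.48559272289276123, 0.6580657958984375), 35.573020935058594) 
 [[ 0.099  0.339]
 [ 0.482 -0.196]
 [ 0.877  0.087]
 [ 0.494  0.622]]
red [438.688 301.653] 642 fit [ 0.49  -0.172] 0.03193522656654093
red [432.14  339.254] 520 fit [ 0.49  -0.172] 0.0321465471736264
cap [ 0.487 -0.172  0.2  ] 600
high [434.018  43.192] 8650 [ 0.638 -0.289  0.26
[... 1245 characters left out ...]
8  0.364 0.649]
high [79.682 22.112] 233 [0.854 0.108 0.5  ] [0.9   0.222 0.608]
high [ 96.185 187.642] 30761 [ 0.639 -0.523  0.26 ] [0.9   0.6   0.599]
high [543.874  98.023] 9321 [0.25  0.425 0.359] [0.299 0.501 0.698]
high [503.641 301.58 ] 295 [0.25  0.493 0.289] [0.261 0.517 0.349]
high [  6.128 296.862] 109 [0.865 0.565 0.348] [0.873 0.583 0.394]
high [ 13.536 335.218] 1021 [0.854 0.548 0.26 ] [0.9  0.6  0.38]
b1 [0.507 0.237 0.117]
b2 [0.589 0.213 0.11 ]
b3 [0.447 0.156 0.111]
tape [ 0.698 -0.143  0.017]
reel [0.682 0.26  0.038]
cut [0.546 0.395 0.   ]
sd [0.381 0.245 0.025]
thing [ 0.48  -0.018  0.001]
pcb [ 0.863 -0.231  0.006]
meter [ 0.795 -0.113  0.046]
box [ 0.622 -0.3    0.037]
```

View pics/crop.png

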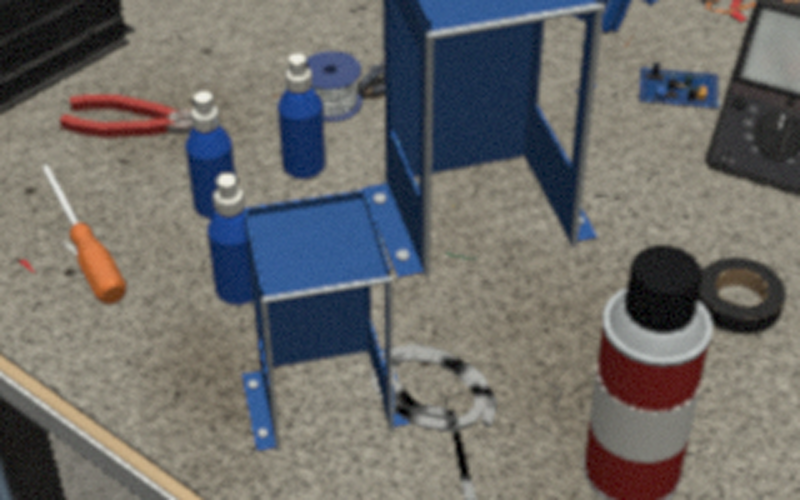

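The larger bay's origin is about (0.637, 0.068) with yaw 54°. The can is at (0.489, -0.171), and the fit radius of 32 mm matches 33. Of the bottles, b3 at (272,246), crop (232,240), lies nearest the base at (0.447, 0.156), so that is the spray_bottle. It and the others are well off the path. One clutter check on the path, then I move.

```bash
python3 - <<'E'
from h import *
np.set_printoptions(precision=3,suppress=True)
e=np.array([.5225,.8526]); c=np.array([.489,-.171])
for n in('scene','side'):
    p,W=world(n); d=W[...,:2]-c; s=d@e; t=d@np.array([-e[1],e[0]]); z=W[...,2]
    m=(s>-.2)&(s<-.04)&(abs(t)<.08); print(n,'start area z max',np.nanpercentile(z[m],[50,99,100]),m.sum())
    m=(W[...,0]<.75)&(W[...,0]>.3)&(W[...,1]<.35)&(z>.27); q=W[m]; print('high',len(q),q.min(0) if len(q) else'',q.max(0) if len(q) else '')
    m=(s>.03)&(s<.2)&(abs(t)<.06)&(z>.008)&(z<.2); print('path',m.sum(),W[m][:3])
E
python3 -m handwheel '.0105 -.036 0 -.28;.0105 -.036 0 -.28;.0105 -.036 0 -.28;.0105 -.036 0 -.28;.0105 -.036 0 -.28;.0105 -.036 0 -.28;.0105 -.036 0 -.28;.0105 -.036 0 -.28;.0105 -.036 0 -.28;.0105 -.036 0 -.28'; python3 -c "
from rig import sensors;print(sensors.state()['joints'])"
```

```text
scene start area z max [0.001 0.004 0.006] 9249
high 1441 [0.641 0.253 0.345] [0.75  0.35  0.416]
path 5 [[ 0.5   -0.141  0.153]
 [ 0.501 -0.142  0.153]
 [ 0.496 -0.14   0.153]]
side start area z max [-0.     0.004  0.005] 962
high 1454 [0.643 0.265 0.395] [0.75  0.35  0.417]
path 263 [[ 0.513 -0.148  0.152]
 [ 0.508 -0.146  0.154]
 [ 0.513 -0.15   0.148]]
clock: 0.93
ee_pos: [0.323, 0.0885, 0.2313]
tcp_rot: [[-0.877, 0.48, 0.0], [0.48, 0.877, 0.0], [-0.0, 0.0, -1.0]]
force: [1.5, 1.2, 0.1]
finger_gap: 0.0856
grip_force: 0.0
[ 1.53145797e+01 -7.31604769e+00 -2.24983443e+01  7.48031962e+01
 -5.75327508e-04  4.39876990e+01]
```

```bash
python3 -m handwheel '.0106 -.0358 0 -.28;.0106 -.0358 0 -.28;.0106 -.0358 0 -.28;.0106 -.0358 0 -.28;.0106 -.0358 0 -.28;.0106 -.0358 0 -.28;.0106 -.0358 0 -.28;.0106 -.0358 0 -.28;.0106 -.0358 0 -.28;.0106 -.0358 0 -.28;0 0 -.03 0;0 0 -.035 0;0 0 -.035 0;0 0 -.035 0;0 0 -.035 0;0 0 -.025 0;0 0 0 0;0 0 0 0'
python3 - <<'E'
from h import *
p,d=grab('scene'); q,d=grab('side')
a=cv2.resize(p[200:440,360:600],(480,480),interpolation=cv2.INTER_CUBIC)
cv2.imwrite('pics/pre.png',np.vstack([a])[...,::-1])
b=cv2.resize(q[60:260,240:440],(480,480),interpolation=cv2.INTER_CUBIC);w,_=grab('wrist')
cv2.imwrite('pics/pre2.png',np.hstack([b[:,:400],cv2.resize(w,(400,300)).repeat(1,0) if 0 else np.vstack([cv2.resize(w,(400,300)),np.zeros((180,400,3),np.uint8)])])[...,::-1])
E
```

```text
clock: 2.43
ee_pos: [0.4283, -0.2672, 0.0359]
tcp_rot: [[-0.853, 0.522, -0.002], [0.522, 0.853, 0.001], [0.003, 0.0, -1.0]]
force: [-0.2, -1.2, 0.8]
finger_gap: 0.0854
grip_force: 0.0
```

View pics/pre.png

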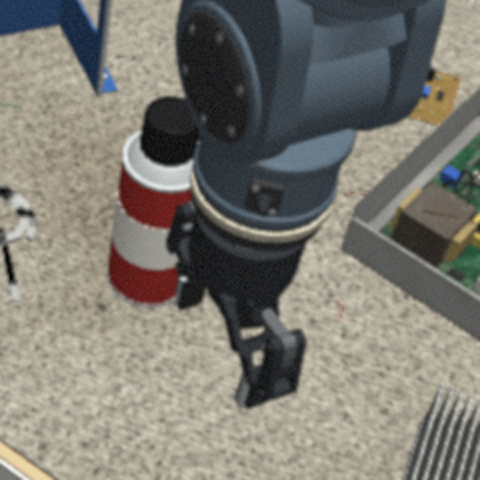

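View pics/pre2.png

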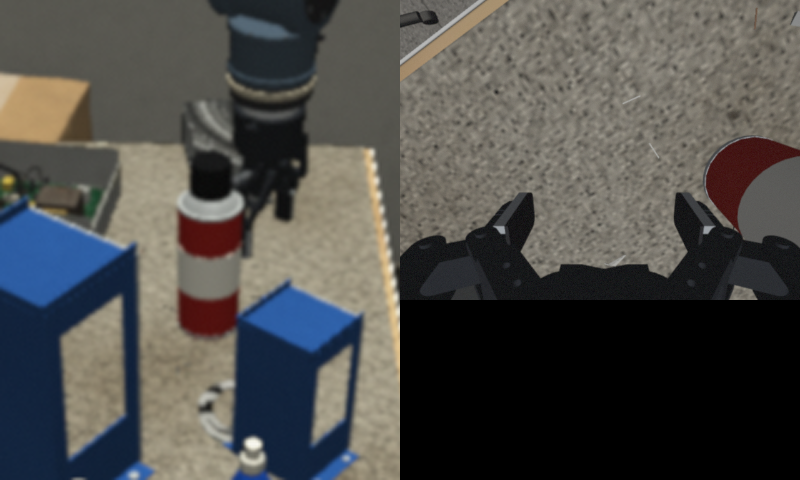

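The side view and the wrist view (finger at (695,210), outer knuckle at about (780,255)) suggest the knuckles may stand out farther than the tips. I measure the gripper profile in the tool frame.

Run:
```python
from h import *
np.set_printoptions(precision=3,suppress=True)
s=sensors.state();R=s['tcp_rot'];o=s['ee_pos']
for n in('scene','side','wrist'):
    p,W=world(n); T=(W-o)@R; ok=(abs(T[...,1])<.085)&(abs(T[...,0])<.07)&(W[...,2]>.012)&(p.max(-1)<90)
    q=T[ok]; print(n,len(q))
    for a in np.arange(.02,-.16,-.01):
        k=q[(q[:,2]<=a)&(q[:,2]>a-.01)]
        if len(k)>4: print('z %.2f n%d y %.3f..%.3f'%(a,len(k),*np.percentile(k[:,1],[1,99])),'x %.3f..%.3f'%tuple(np.percentile(k[:,0],[1,99])), 'outer finger x', np.percentile(k[k[:,1]<-.03][:,0],[2,98]) if (k[:,1]<-.03).sum()>3 else '', np.percentile(k[k[:,1]>.03][:,0],[2,98]) if (k[:,1]>.03).sum()>3 else '')
w=np.load('wrist.npz')['p'][180:480]; cv2.imwrite('pics/w.png',cv2.resize(w[:, :],(800,375))[...,::-1])
```

```text
scene 24285
z -0.01 n29 y -0.049..0.047 x -0.008..0.012 outer finger x  [-0.008  0.011]
z -0.02 n80 y -0.055..0.057 x -0.010..0.012 outer finger x [-0.001  0.012] [-0.01   0.011]
z -0.03 n90 y -0.056..0.052 x -0.009..0.012 outer finger x [0.001 0.012] [-0.008  0.012]
z -0.04 n65 y -0.055..0.053 x -0.005..0.012 outer finger x [0.007 0.012] [-0.004  0.012]
z -0.05 n57 y -0.061..0.067 x 0.001..0.015 outer finger x [0.001 0.014] [0.006 0.014]
z -0.06 n270 y -0.073..0.074 x -0.008..0.015 outer finger x [-0.008  0.014] [-0.001  0.015]
z -0.07 n246 y -0.072..0.075 x -0.009..0.018 outer finger x [-0.009  0.018] [0.002 0.018]
z -0.08 n235 y -0.071..0.072 x -0.009..0.018 outer finger x [-0.009  0.018] [0.003 0.018]
z -0.09 n226 y -0.070..0.081 x -0.009..0.020 outer finger x [-0.009  0.013] [-0.004  0.013]
z -0.10 n290 y -0.069..0.082 x -0.009..0.021 outer finger x [-0.009  0.013] [-0.008  0.014]
z -0.11 n259 y -0.068..0.066 x -0.010..0.014 outer finger x [-0.01   0.013] [0.003 0.013]
z -0.12 n82 y -0.037..0.000 x -0.008..0.037 outer finger x [-0.007  0.017] 
z -0.13 n244 y -0.037..0.018 x -0.0
[... 1830 characters left out ...]
 -0.010..0.015 outer finger x [-0.009  0.012] [-0.01   0.015]
z -0.03 n2605 y -0.057..0.082 x -0.010..0.016 outer finger x [-0.009  0.012] [-0.009  0.016]
z -0.04 n2565 y -0.057..0.083 x -0.008..0.017 outer finger x [-0.007  0.012] [-0.006  0.017]
z -0.05 n2384 y -0.067..0.081 x 0.003..0.015 outer finger x [0.003 0.015] [0.003 0.015]
z -0.06 n14676 y -0.074..0.071 x -0.010..0.015 outer finger x [-0.008  0.014] [-0.008  0.014]
z -0.07 n12407 y -0.072..0.069 x -0.007..0.018 outer finger x [-0.007  0.018] [-0.007  0.018]
z -0.08 n16454 y -0.064..0.060 x 0.006..0.019 outer finger x [0.005 0.019] [0.005 0.019]
z -0.09 n4584 y -0.032..0.030 x 0.016..0.021 outer finger x [0.014 0.019] [0.013 0.019]
```

View pics/w.png

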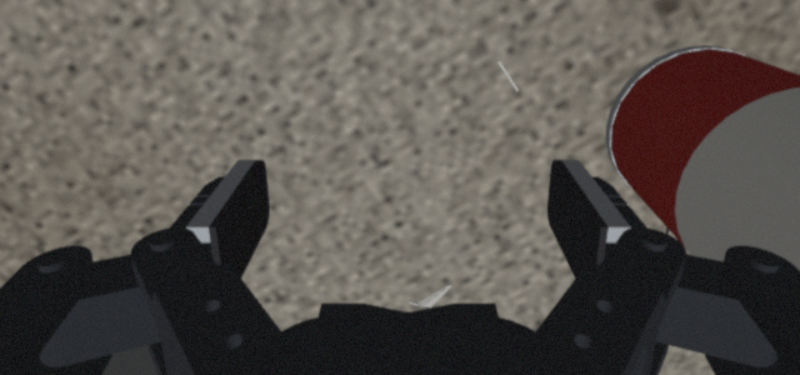

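The open finger back is 57 mm out, but the knuckles, about 45 mm or more above the tips, stand 73 mm out and will touch first. So I lower the tool until the tips nearly touch the bench, which puts contact as low as possible. Then I test with a small push and check for tilt.

```bash
python3 -m handwheel '0 0 -.02 0;0 0 -.012 0;0 0 -.006 0;0 0 -.003 0;0 0 -.002 0;0 0 0 0;0 0 0 0'
cat > look.py <<'E'
from h import *
import sys
np.set_printoptions(precision=4,suppress=True)
s=sensors.state();R=s['tcp_rot'];o=s['ee_pos']; B=np.array([.637,.068]);e=np.array([.588,.809]);nn=np.array([-.809,.588])
for n in ('scene','side'):
    grab(n); p,W=world(n); hsv=cv2.cvtColor(p,cv2.COLOR_RGB2HSV).astype(int);H,S=hsv[...,0],hsv[...,1];z=W[...,2]
    near=(abs(W[...,0]-.56)<.17)&(abs(W[...,1]+.05)<.2)
    red=((H<8)|(H>172))&(S>130)&near
    for lo,hi in((.008,.05),(.105,.148)):
        q=W[red&(z>lo)&(z<hi)][:,:2]
        if len(q)<25: print(n,lo,'few',len(q)); continue
        cam=-cv2.Rodrigues(np.load(n+'.npz')['r'])[0].T@np.load(n+'.npz')['t'].ravel()
        from scipy.optimize import least_squares
        g=q.mean(0); v=(g-cam[:2])/np.linalg.norm(g-cam[:2])
        c=least_squares(lambda c:np.hypot(*(q-c).T)-.033,g+v*.02,loss='soft_l1',f_scale=.002).x
        print(n,'z%.2f'%lo,len(q),'can',c,'bay x,y',(c-B)@e,(c-B)@nn,'rel TCP tool',(np.r_[c,o[2]]-o)@R)
print('F',s['force'],'z',o[2])
E
python3 look.py
python3 - <<'E'
from h import *
s=sensors.state();R=s['tcp_rot'];o=s['ee_pos']
for n in('scene','side'):
    p,W=world(n);T=(W-o)@R;z=W[...,2]
    ex=np.hypot(*(W[...,:2]-[.489,-.171]).transpose(2,0,1))>.045
    for a in np.arange(.06,.42,.03):
        m=(z>a)&(z<a+.03)&(abs(T[...,0])<.08)&(T[...,1]<.16)&(T[...,1]>-.16)&ex
        if m.sum()>5: print(n,'%.2f'%a,m.sum(),np.percentile(T[m][:,1],[1,99]).round(3))
E
```

```text
clock: 3.17
ee_pos: [0.4296, -0.268, -0.006]
tcp_rot: [[-0.853, 0.522, 0.001], [0.522, 0.853, -0.001], [-0.001, 0.0, -1.0]]
force: [0.5, 0.4, 0.0]
finger_gap: 0.0852
grip_force: 0.0
scene z0.01 426 can [ 0.4913 -0.1716] bay x,y -0.27953821452705385 -0.023003659545858434 rel TCP tool [-0.0023  0.1144  0.    ]
scene z0.10 529 can [ 0.4911 -0.1718] bay x,y -0.27980165933966383 -0.022979598304415032 rel TCP tool [-0.0022  0.1141  0.    ]
side z0.01 309 can [ 0.4872 -0.1727] bay x,y -0.28278517780193285 -0.020348152304967927 rel TCP tool [ 0.0006  0.1113 -0.    ]
side z0.10 340 can [ 0.4876 -0.1726] bay x,y -0.28244848604831274 -0.020611949756413336 rel TCP tool [ 0.0004  0.1117 -0.    ]
F [0.4584 0.4163 0.0152] z -0.005960702999137854
scene 0.06 711 [-0.141  0.069]
scene 0.09 791 [-0.069  0.066]
scene 0.12 609 [-0.037  0.018]
scene 0.15 603 [-0.037  0.015]
scene 0.18 743 [-0.044  0.017]
scene 0.21 1114 [-0.045  0.023]
scene 0.24 1130 [-0.045  0.014]
scene 0.27 902 [-0.05   0.045]
scene 0.30 2305 [-0.052  0.049]
scene 0.33 2528 [-0.051  0.047]
scene 0.36 2057 [-0.049  0.044]
scene 0.39 1300 [-0.064  0.018]
side 0.06 194 [-0.075  0.067]
side 0.09 187 [-0.07   0.067]
side 0.12 278 [-0.012  0.04 ]
side 0.15 291 [-0.014  0.04 ]
side 0.18 343 [-0.016  0.046]
side 0.21 432 [-0.04   0.046]
side 0.24 447 [-0.019  0.047]
side 0.27 477 [-0.036  0.053]
side 0.30 751 [-0.047  0.055]
side 0.33 753 [-0.044  0.053]
side 0.36 711 [-0.042  0.059]
side 0.39 615 [-0.039  0.067]
```

```bash
python3 -m handwheel '0 0 -.003 0;.0021 .0034 0 0;.0021 .0034 0 0;.0021 .0034 0 0;.0021 .0034 0 0;.0021 .0034 0 0'; python3 look.py; python3 -c "
from h import *
q=np.load('side.npz')['p'];p=np.load('scene.npz')['p']
cv2.imwrite('pics/t1.png',np.hstack([cv2.resize(q[80:230,260:410],(400,400)),cv2.resize(p[220:370,370:520],(400,400))])[...,::-1])"
```

```text
clock: 3.77
ee_pos: [0.4399, -0.2503, -0.0096]
tcp_rot: [[-0.853, 0.522, -0.0], [0.522, 0.853, -0.0], [-0.0, -0.0, -1.0]]
force: [-1.2, -2.2, 0.1]
finger_gap: 0.0856
grip_force: 0.6
scene z0.01 393 can [ 0.4982 -0.1591] bay x,y -0.2653367571049415 -0.02118970177998108 rel TCP tool [-0.002   0.1082 -0.    ]
scene z0.10 474 can [ 0.4984 -0.158 ] bay x,y -0.2643114607906316 -0.020792165101596836 rel TCP tool [-0.0017  0.1093 -0.    ]
side z0.01 305 can [ 0.4946 -0.1593] bay x,y -0.2676244280414267 -0.01841888085179279 rel TCP tool [ 0.0009  0.1062 -0.    ]
side z0.10 332 can [ 0.4951 -0.1582] bay x,y -0.2663934684407158 -0.018202462850324817 rel TCP tool [ 0.001   0.1074 -0.    ]
F [-1.2274 -2.1799  0.1367] z -0.009631795188474533
```

View pics/t1.png

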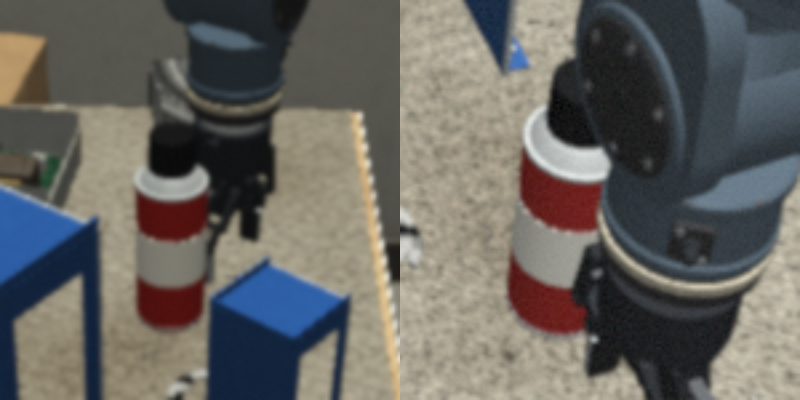

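The can slid 13 mm on its base at about 2.5 N. The top leads the base by about 1 mm, which is near noise. I continue slowly and keep watching the tilt.

```bash
python3 -m handwheel '.0016 .0026 0 0;.0016 .0026 0 0;.0016 .0026 0 0;.0016 .0026 0 0;.0016 .0026 0 0;.0016 .0026 0 0;.0016 .0026 0 0;.0016 .0026 0 0;.0016 .0026 0 0;.0016 .0026 0 0'; python3 look.py
```

```text
clock: 4.7
ee_pos: [0.4558, -0.2244, -0.0097]
tcp_rot: [[-0.853, 0.522, -0.0], [0.522, 0.853, 0.0], [0.0, -0.0, -1.0]]
force: [-2.0, -2.4, 0.7]
finger_gap: 0.0856
grip_force: 0.7
scene z0.01 377 can [ 0.514  -0.1332] bay x,y -0.23506892245459937 -0.018772824592044435 rel TCP tool [-0.002   0.1082 -0.    ]
scene z0.10 438 can [ 0.5142 -0.1324] bay x,y -0.2343277310602594 -0.018507871327254764 rel TCP tool [-0.0018  0.1089 -0.    ]
side z0.01 327 can [ 0.5103 -0.1332] bay x,y -0.2372387902422995 -0.015816146558477656 rel TCP tool [ 0.0011  0.1062 -0.    ]
side z0.10 345 can [ 0.5109 -0.1324] bay x,y -0.23626182199644372 -0.01587239199636488 rel TCP tool [ 0.001   0.1072 -0.    ]
F [-1.9624 -2.3616  0.6545] z -0.009703734508910811
```

```bash
python3 -m handwheel '.0016 .0026 0 0;.0016 .0026 0 0;.0016 .0026 0 0;.0016 .0026 0 0;.0016 .0026 0 0;.0016 .0026 0 0;.0016 .0026 0 0;.0016 .0026 0 0;.0016 .0026 0 0;.0016 .0026 0 0;.0016 .0026 0 0;.0016 .0026 0 0;.0016 .0026 0 0;.0016 .0026 0 0;.0016 .0026 0 0;.0016 .0026 0 0;.0016 .0026 0 0;.0016 .0026 0 0;.0016 .0026 0 0;.0016 .0026 0 0'; python3 look.py
```

```text
clock: 6.47
ee_pos: [0.4878, -0.1724, -0.0097]
tcp_rot: [[-0.853, 0.522, -0.0], [0.522, 0.853, -0.0], [0.0, -0.0, -1.0]]
force: [-0.8, -2.0, 0.6]
finger_gap: 0.0856
grip_force: 0.7
scene z0.01 348 can [ 0.546  -0.0811] bay x,y -0.17412187749270433 -0.01403905068285753 rel TCP tool [-0.0019  0.1083 -0.    ]
scene z0.10 370 can [ 0.5461 -0.0804] bay x,y -0.17347911152888587 -0.01370738078576238 rel TCP tool [-0.0016  0.1089 -0.    ]
side z0.01 240 can [ 0.543  -0.0809] bay x,y -0.17576503147105485 -0.011498664260100107 rel TCP tool [ 0.0007  0.1068 -0.    ]
side z0.10 250 can [ 0.5431 -0.0806] bay x,y -0.17546483102678423 -0.011429532546959253 rel TCP tool [ 0.0008  0.1071 -0.    ]
F [-0.7632 -1.9671  0.5543] z -0.009702608026424957
```

Stable and straight. I keep going, another 60 mm.

```bash
python3 -m handwheel '.0016 .0026 0 0;.0016 .0026 0 0;.0016 .0026 0 0;.0016 .0026 0 0;.0016 .0026 0 0;.0016 .0026 0 0;.0016 .0026 0 0;.0016 .0026 0 0;.0016 .0026 0 0;.0016 .0026 0 0;.0016 .0026 0 0;.0016 .0026 0 0;.0016 .0026 0 0;.0016 .0026 0 0;.0016 .0026 0 0;.0016 .0026 0 0;.0016 .0026 0 0;.0016 .0026 0 0;.0016 .0026 0 0;.0016 .0026 0 0'; python3 look.py; python3 -c "
from h import *
q=np.load('side.npz')['p'];p=np.load('scene.npz')['p']
cv2.imwrite('pics/t2.png',np.hstack([cv2.resize(q[110:310,190:390],(400,400)),cv2.resize(p[90:290,300:500],(400,400))])[...,::-1])"
```

```text
clock: 8.23
ee_pos: [0.5198, -0.1204, -0.0097]
tcp_rot: [[-0.853, 0.522, 0.0], [0.522, 0.853, 0.0], [-0.0, 0.0, -1.0]]
force: [-0.9, -1.7, 0.8]
finger_gap: 0.0851
grip_force: 0.7
scene z0.01 329 can [ 0.578  -0.0293] bay x,y -0.11341207640469211 -0.009536238924558117 rel TCP tool [-0.0021  0.1081  0.    ]
scene z0.10 325 can [ 0.5781 -0.0287] bay x,y -0.11286436675672167 -0.009251252359238082 rel TCP tool [-0.0018  0.1086  0.    ]
side z0.01 223 can [ 0.5749 -0.0294] bay x,y -0.11529009152162613 -0.007074550644368625 rel TCP tool [0.0005 0.1064 0.    ]
side z0.10 214 can [ 0.5749 -0.0286] bay x,y -0.11465599032153319 -0.006511520255857613 rel TCP tool [0.001  0.1071 0.    ]
F [-0.8768 -1.7126  0.8376] z -0.009676183519747604
```

View pics/t2.png

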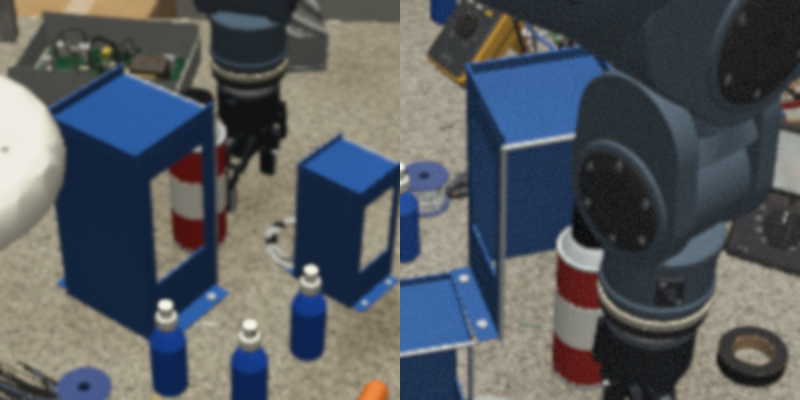

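```bash
python3 -m handwheel '.0016 .0026 0 0;.0016 .0026 0 0;.0016 .0026 0 0;.0016 .0026 0 0;.0016 .0026 0 0;.0016 .0026 0 0;.0016 .0026 0 0;.0016 .0026 0 0;.0016 .0026 0 0;.0016 .0026 0 0;.0016 .0026 0 0;.0016 .0026 0 0;.0016 .0026 0 0;.0016 .0026 0 0;.0016 .0026 0 0;.0016 .0026 0 0;.0016 .0026 0 0;.0016 .0026 0 0;.0016 .0026 0 0;.0016 .0026 0 0'; python3 look.py
```

```text
clock: 10.0
ee_pos: [0.5518, -0.0684, -0.0097]
tcp_rot: [[-0.853, 0.522, -0.0], [0.522, 0.853, 0.0], [0.0, -0.0, -1.0]]
force: [-1.2, -1.9, 0.4]
finger_gap: 0.0852
grip_force: 0.6
scene z0.01 310 can [0.6101 0.0229] bay x,y -0.052280483158580617 -0.004766022386089108 rel TCP tool [-0.002   0.1083 -0.    ]
scene z0.10 283 can [0.6102 0.0232] bay x,y -0.052004607782613045 -0.004638815482322225 rel TCP tool [-0.0019  0.1086 -0.    ]
side z0.01 165 can [0.607  0.0226] bay x,y -0.05437496392096621 -0.002444391161567394 rel TCP tool [ 0.0004  0.1064 -0.    ]
side z0.10 295 can [0.6073 0.0233] bay x,y -0.053624678850261016 -0.0023017256583629246 rel TCP tool [ 0.0005  0.1072 -0.    ]
F [-1.2264 -1.8679  0.4193] z -0.00971423074020553
```

```bash
python3 -m handwheel '.0016 .0026 0 0;.0016 .0026 0 0;.0016 .0026 0 0;.0016 .0026 0 0;.0016 .0026 0 0;.0016 .0026 0 0;.0016 .0026 0 0;.0016 .0026 0 0;.0016 .0026 0 0;.0016 .0026 0 0;.0016 .0026 0 0;.0016 .0026 0 0;.0016 .0026 0 0;.0012 .002 0 0;.0006 .001 0 0;.0003 .0005 0 0;0 0 0 0'; python3 look.py
```

```text
clock: 11.52
ee_pos: [0.5746, -0.0313, -0.0097]
tcp_rot: [[-0.853, 0.522, 0.0], [0.522, 0.853, 0.0], [-0.0, 0.0, -1.0]]
force: [-0.3, -1.0, -0.5]
finger_gap: 0.085
grip_force: 0.1
scene z0.01 288 can [0.6329 0.0598] bay x,y -0.00904579922650712 -0.0015145005060172609 rel TCP tool [-0.0021  0.1081  0.    ]
scene z0.10 253 can [0.6328 0.0604] bay x,y -0.008576951274345821 -0.0010794985623581205 rel TCP tool [-0.0018  0.1086  0.    ]
side z0.01 34 can [0.6298 0.0602] bay x,y -0.010560715790945831 0.001191907020691857 rel TCP tool [0.0007 0.1068 0.    ]
side z0.10 132 can [0.6299 0.06  ] bay x,y -0.010664982604981483 0.0010395825611748963 rel TCP tool [0.0005 0.1067 0.    ]
F [-0.3113 -0.9565 -0.4555] z -0.009710184465676688
```

The can's centre is at bay x ≈ -10 mm, y ≈ 0, upright. I draw straight back, then up.

```bash
python3 -m handwheel '-.001 -.0017 0 0;-.003 -.005 0 0;-.006 -.01 0 0;-.009 -.015 0 0;-.01 -.017 0 0;-.01 -.017 0 0;-.01 -.017 0 0;-.01 -.017 0 0;-.01 -.017 0 0;-.01 -.017 .005 0;-.01 -.017 .02 0;-.005 -.008 .03 0;0 0 .03 0;0 0 .03 0;0 0 .02 0;0 0 .01 0;0 0 0 0;0 0 0 0;0 0 0 0'; python3 look.py; python3 -c "
from h import *
q=np.load('side.npz')['p'];p=np.load('scene.npz')['p']
cv2.imwrite('pics/t3.png',np.hstack([cv2.resize(q[110:330,190:410],(400,400)),cv2.resize(p[90:310,270:490],(400,400))])[...,::-1])"
```

```text
clock: 13.2
ee_pos: [0.4797, -0.1899, 0.1337]
tcp_rot: [[-0.853, 0.522, -0.002], [0.522, 0.853, 0.001], [0.002, -0.0, -1.0]]
force: [0.2, 0.7, -0.3]
finger_gap: 0.0857
grip_force: 0.0
scene z0.01 421 can [0.6328 0.0601] bay x,y -0.008822425806051817 -0.0012354663367301062 rel TCP tool [ 0.      0.2932 -0.0001]
scene z0.10 506 can [0.6326 0.0601] bay x,y -0.00891538707798688 -0.0010949407904644677 rel TCP tool [ 0.0002  0.2931 -0.0001]
side z0.01 32 can [0.6298 0.0594] bay x,y -0.011148509567971303 0.0007837705492951525 rel TCP tool [ 0.0022  0.2911 -0.0001]
side z0.10 117 can [0.6303 0.0607] bay x,y -0.009847298550906493 0.001122398494394142 rel TCP tool [ 0.0025  0.2924 -0.0001]
F [ 0.2107  0.6742 -0.3245] z 0.133719289456935
```

View pics/t3.png

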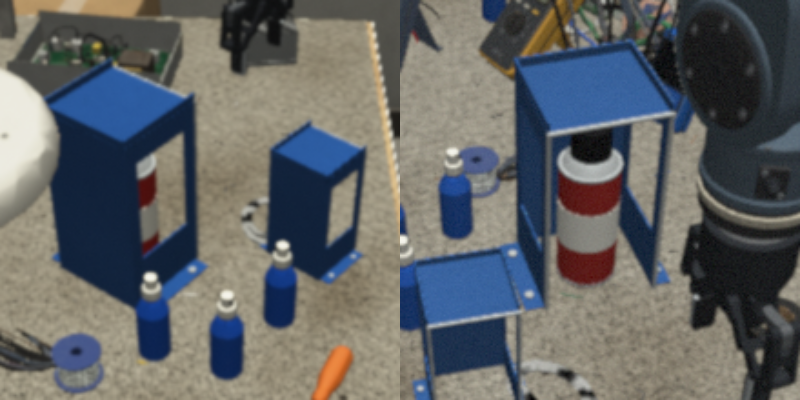

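The can (crop, right half, around (590,210)) stands upright in the bay under the roof. The bottles have not moved and the gripper is well clear.

```bash
python3 -c "
from rig import order;print(order.hand_in())"
```

```text
the job is handed in; nothing more can be done
None
```

The aerosol can was pushed in on its base and now stands upright and fully under the bay's roof, about 10 mm short of centre; the gripper has drawn back clear, nothing round it was touched, and the job was handed in at about 13 s.

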